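Clamp the filter cell with the star wheel

TASK

Push the carrier with the filter cell fully home into the screw clamp, then advance the star wheel clockwise, spoke by spoke with the side of the gripper, until the foot touches the cell and about an eighth of a turn (45 degrees) further, so the cell is clamped firmly. Work gently, do not overtighten, let go of everything at the end, and leave the beaker, the bottle and the tray of tubes alone.

Things in the scene. Friction and masses are not known exactly. Their poses are not given: they have to be found in the camera images.
- press: White bench screw clamp, fixed: base 180 x 200 x 20 mm; two columns at x = -75 and +75 mm carry a beam (190 mm along x, 50 mm along y), top 170 mm above the bench (column caps 178). Origin on the bench under the wheel's axis; its +y is the way the carrier is pushed home, z up; yaw within 0.4 rad. Hidden to measurement: how far the foot hangs down, set anew each time over 11 mm.
- carrier (a joint): Travel of the aluminium carrier (the slide that holds the cell) along the clamp's +y, m: 0 at the start, all the way out; 0.080 fully home against its stop, cell right under the foot. It slides with about 3 N of friction and stays where left.
- handle (a point): Centre of the top edge of the carrier's upright black push plate, 44 mm wide, 12 mm thick along the push (outer face 6 mm from this point, towards the clamp's -y); top 78 mm above the bench, foot on a bar at 30 mm. 230 mm from the wheel's axis at the start, 150 mm when home. Push its outer face towards the clamp's +y.
- hub (a point): Centre of the star wheel on its vertical axis, at the spokes' centre lines (215 mm above the bench). Black hub 52 mm dia, 26 mm high (13 mm above and below this point); four steel spokes, 10 mm dia, at right angles, each ending in a black 20 mm ball centred 82 mm from the axis. Below the spokes: a collar 36 mm dia round the axis, and the beam, top at 170 mm.
- wheel (a joint): Turn of the star wheel, rad, growing clockwise seen from above; 36 mm of spindle a turn downward. Starts at 0 to 0.5. One spoke points at angle -reading about z from the clamp's +x. Stays where left. Free turning takes 0.45 N m (7 N at 62 mm; at a pause the felt moment sinks to about 0.3 N m); past the foot's touch the spring adds 0.069 N m per 10 degrees, so 0.31 N m (5 N at 62 mm) at 45 degrees past.
- spindle: Vertical steel screw and, at its lower end on a 12 N/mm spring, the dark foot, 40 mm dia. Origin on the wheel's axis, 165 mm above the bench at wheel reading 0. By the foot's hidden setting it touches the cell at a wheel reading of 1.4 to 3.3 rad. Good clamp force 25 to 80 N (54 N at 45 degrees past touch); the cell cracks at 110 N. Lowered too early, the foot blocks the cell.
- cell: The filter cell: a round steel disc, 64 mm dia and 40 mm high with a groove round the middle, loose in the carrier's shallow nest, upright, origin in the centre of its underside (30 mm above the bench).
- beaker: Glass beaker, 68 mm dia, 90 mm high, origin under its centre. To be left alone.
- bottle: White bottle with blue cap, 64 mm dia, 160 mm high, origin under its centre. To be left alone.
- tray: Low white tray with capped test tubes, 120 x 170 mm, 22 mm high, origin under its centre. To be left alone.
Mind the look-alikes: they are no part of the job. There is more than one size of the cell; the job needs the middle-sized.

How it is judged:
By the outcome, as a careful person would: the job done as asked, in the order asked, and still so for the second after the job is handed in, with the robot touching nothing.
It also fails if it takes over 72 s, if anything falls off the work surface, if the arm or the gripper's body presses on something with over 40 N, if the wrist force passes 120 N, or if a joint passes its speed limit or range.

ROBOT

A 6-joint arm with a two-finger parallel gripper is mounted at the origin on the work surface. World frame = base frame: x ahead of the robot, y to its left, z up, the work surface at z = 0. Lengths are in m, angles in degrees, forces in N, time in s.
With the tool pointing down it reaches from about 0.425 to 0.925 m from the base axis. Payload 12.5 kg.
Tool frame: the origin (TCP) lies between the finger pads; the fingertips stand 25 mm ahead of it and the grasp point (between the pads) lies 6 mm ahead of it; z points along the fingers, y is the line along which they close (so a half turn about z gives the same grasp; the last joint's range is limited). The gripper opens to 85 mm and grips with 20 to 120 N. Pads are 22 mm wide; open, the fingers measure 114 mm over their backs; the gripper's body (76 mm by 85 mm) begins 54 mm behind the grasp point. The pads swing forward as they close: fully open they stand 13 mm farther back than shut.
Start: joints at [67.632, 28.126, 89.318, -0, 62.55, -6.05], TCP at [0.176, 0.6, 0.231] pointing down, gripper open.
Joint ranges: [-177.58, 177.58], [-47.91, 125.51], [2.72, 160], [-65.01, 245.01], [3.68, 167.84], [-153.87, 153.87]. Speed limits (degrees/s): [127.2, 127.2, 159.86, 180, 180, 180].

INTERFACE

Orientations are given as a 3x3 rotation matrix whose columns are the frame's x, y, z axes.
In Python, from cell import env gives the robot as it stands.
- The arm moves only by the tool arm_command, never from a script. Its argument "commands" is text: rows parted by semicolons, each of 5 numbers parted by spaces: the shift along the world's x, y, z in cm, then the turn about the world's z in rad, then the opening, from -1 (shut) to 1 (fully open). In form: dx dy dz spin claw; .... A call has 1 to 5 rows; each row shifts and turns the commanded pose from where the row before left it; what a row does not reach is not made up. A row lasts 1/12 s, in which the tool goes at most 41.7 mm and 7.16 degrees, less where a joint would pass 70% of its speed; a pose out of reach is approached as far as the arm can. A call with a gripper value outside its range is refused whole. The fingers move at their own pace and stop on an object; "squeeze" is the grip in N (left out, the last holds). Time passes only in rows, so rows that do not move let the fingers close. It gives the time, the measured TCP pose, the force, the opening and the grip force at its end, in the units of the state.
- env.state(): the state, without advancing time (a new reading comes with each control period).
- env.snapshot(name): name is "scene" or "top"; returns (picture, depth): 384x512x3 uint8, red, green, blue; 384x512 float32, m along the optical axis (not along the pixel's ray), 0 where there is no reading.
- env.camera_info(name): a dict with "camera_matrix" (3x3 intrinsics, pixels), "pose" (4x4, takes a point from camera to world coordinates). Camera axes: x right, y up, looking along -z (the intrinsics and any distortion apply to the point x, -y, -z); pixel columns grow to the right and rows downward; lengths in m; the calibration is good to about 2 mm. A picture is of the moment at which its call begins. camera_info takes no time and is no camera call.
- env.hand_in(): hands the job in; it is judged then, once.
The state is a dict: "time_s": time; "joint_pos": joint angles; "joint_vel": joint speeds; "effort": joint torques, N m; "eef_pos": TCP position; "tool_rot": TCP orientation; "force": force on the tool from outside, world axes, zero at the start; "wrist_torque": the same for the moment, N m; "width": opening from 0.0 (shut) to 1.0 (fully open); "grasp_force": force on a finger pad.
Only numpy, scipy, OpenCV 4.12 (cv2) and the standard library are available. Lean on these libraries where they do the work, as an engineer would, in place of code of your own. Each camera call takes 0.05 s, during which the arm holds its last target. There are 200 camera calls.

## Working session

There is one attempt and no reset: what is moved stays moved. The work goes in short steps, Python scripts to look and compute and a tool call to move; the robot and the scene stay as the last step left them, time stands still between calls to the robot, and variables do not carry over. Pictures are saved under pics/ and viewed, at most 10 in all, crops included, and the job is handed in when it is done.

Besides the shell and the picture viewer there is one more tool, called after ">>>" by a JSON object that holds its "method" and its "body", one argument or row to a line. arm_command: Moves the arm, as the interface text tells. Its arguments: {"type":"object","properties":{"commands":{"type":"string"},"squeeze":{"type":"number"}},"required":["commands"]}

```bash
mkdir -p pics; cat > h.py <<'E'
import numpy as np, cv2
from cell import env
def snap(n,f):
    p,d=env.snapshot(n); cv2.imwrite('pics/'+f+'.png',p[:,:,::-1]); np.savez('pics/'+f+'.npz',p=p,d=d); return p,d
def ray(n,u,v):
    c=env.camera_info(n);K=np.array(c['camera_matrix']);T=np.array(c['pose'])
    r=np.array([(u-K[0,2])/K[0,0],-(v-K[1,2])/K[1,1],-1.]);return T[:3,3],T[:3,:3]@r
def plane(n,u,v,z):
    o,r=ray(n,u,v);return o+r*(z-o[2])/r[2]
def tri(a,b):
    (o1,r1),(o2,r2)=a,b
    s=np.linalg.lstsq(np.c_[r1,-r2],o2-o1,rcond=None)[0];p,q=o1+s[0]*r1,o2+s[1]*r2
    return (p+q)/2,np.linalg.norm(p-q)
def cloud(n,d):
    c=env.camera_info(n);K=np.array(c['camera_matrix']);T=np.array(c['pose'])
    v,u=np.indices(d.shape);r=np.stack([(u-K[0,2])/K[0,0],-(v-K[1,2])/K[1,1],-np.ones(d.shape)],-1)
    return (r*d[...,None])@T[:3,:3].T+T[:3,3]
E
python3 - <<'E'
from h import *
a,_=snap('scene','s0');b,_=snap('top','t0')
for n in('scene','top'):
    c=env.camera_info(n);print({k:np.round(v,3).tolist() if k!='name' else v for k,v in c.items()})
s=env.state();print(s['time_s'],s['eef_pos'],np.round(s['tool_rot'],3).tolist(),s['force'],s['width'])
E
```

```text
{'camera_matrix': [[370.153, 0.0, 255.023], [0.0, 370.153, 196.764], [0.0, 0.0, 1.0]], 'pose': [[0.829, -0.289, 0.479, 1.054], [0.559, 0.454, -0.694, -0.675], [-0.017, 0.843, 0.538, 0.647], [0.0, 0.0, 0.0, 1.0]]}
{'camera_matrix': [[454.428, 0.0, 248.061], [0.0, 454.428, 199.277], [0.0, 0.0, 1.0]], 'pose': [[-0.022, 0.998, -0.059, 0.542], [-1.0, -0.023, -0.018, -0.014], [-0.02, 0.058, 0.998, 1.315], [0.0, 0.0, 0.0, 1.0]]}
0.1 [0.1755198  0.59965202 0.23049469] [[-0.96, 0.281, -0.0], [0.281, 0.96, -0.001], [0.0, -0.001, -1.0]] [0.25706841 0.02021813 0.52485391] 1.004513217571129
```

View pics/s0.png

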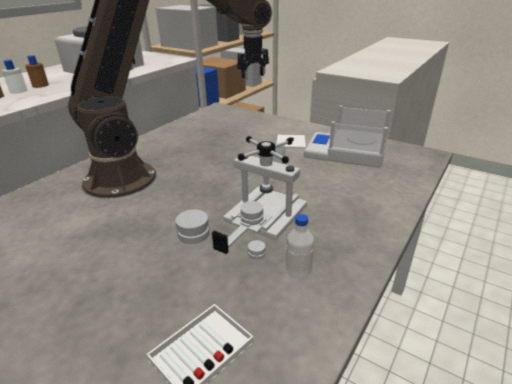

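View pics/t0.png

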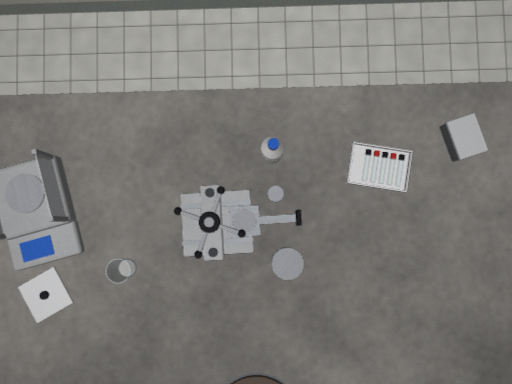

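The scene picture shows the clamp with its hub at about (266,149), the push plate at (221,242), the bottle at (300,250) and the tray at (200,345). In the top picture the hub is at (209,222), the balls at (178,211), (221,190), (241,233) and (198,254), and the plate at (299,217).

There are three discs that could be the cell: in the carrier (243,222), small (276,194) and large (288,264). The one in the carrier's nest should be the middle-sized. I'll measure and enlarge to confirm.

```bash
python3 - <<'E'
from h import *
S=np.load('pics/s0.npz');T=np.load('pics/t0.npz')
t=cv2.resize(T['p'][170:285,165:315],None,fx=4,fy=4,interpolation=cv2.INTER_CUBIC)
s=cv2.resize(S['p'][130:265,170:320],None,fx=4,fy=4,interpolation=cv2.INTER_CUBIC)
cv2.imwrite('pics/tc.png',t[:,:,::-1]);cv2.imwrite('pics/sc.png',s[:,:,::-1])
def blobs(p,th,x0,y0,x1,y1):
    m=(p.max(2)<th).astype(np.uint8);n,l,st,c=cv2.connectedComponentsWithStats(m,connectivity=4)
    for i in range(1,n):
        if st[i,4]>=12 and x0<c[i,0]<x1 and y0<c[i,1]<y1: print(np.round(c[i],1),st[i])
print('top');blobs(T['p'],50,165,170,315,285)
print('scene');blobs(S['p'],45,170,130,320,265)
C=cloud('top',T['d'])
for u,v in[(243,222),(276,194),(288,264),(299,217),(209,222),(272,148),(119,271),(380,167)]:
    print(u,v,np.round(C[v,u],3))
E
```

```text
top
[220.7 189.6] [218 187   7   6  34]
[177.1 210.6] [174 207   7   8  36]
[298. 217.] [296 210   5  15  70]
[209.2 221.5] [199 212  21  20 216]
[241.2 232.9] [238 230   7   7  36]
[197.7 254.1] [195 251   7   7  40]
scene
[289.6 140.4] [288 139   4   5  14]
[265.6 149.8] [258 143  17  14 139]
[240.9 156.9] [238 155   7   5  24]
[284.8 159.5] [282 157   6   6  28]
[219.8 241.9] [212 232  16  21 243]
243 222 [0.554 0.024 0.07 ]
276 194 [ 0.632 -0.07   0.026]
288 264 [ 0.436 -0.097  0.057]
299 217 [ 0.564 -0.129  0.072]
209 222 [0.554 0.1   0.229]
272 148 [ 0.741 -0.057  0.159]
119 271 [0.422 0.384 0.009]
380 167 [ 0.704 -0.373  0.003]
```

View pics/tc.png

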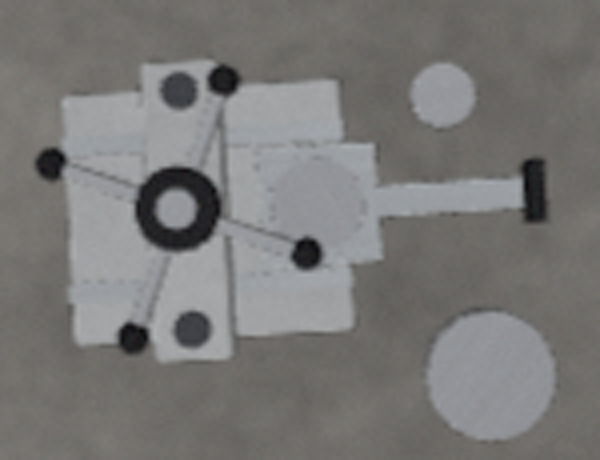

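View pics/sc.png

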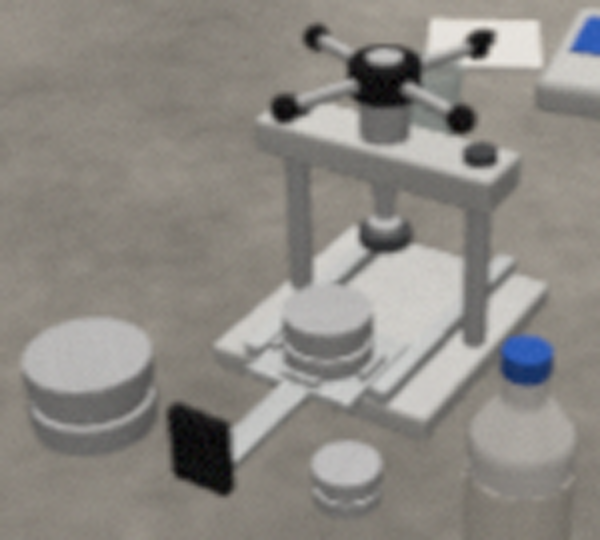

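The crops confirm it: the disc in the nest (crop (318,205), original (243,222)) has the size between the small and the large one, and it stands upright. The plate is at crop (535,190), and the way in is clear. Next I'll fix the clamp frame, triangulating the balls and the plate across both views.

```bash
python3 - <<'E'
from h import *
tb=[(220.7,189.6),(177.1,210.6),(241.2,232.9),(197.7,254.1)]
sb=[(284.8,159.5),(289.6,140.4),(240.9,156.9)]
P=[plane('top',*b,.215) for b in tb];H=np.mean(P,0);print('hub from balls',H)
for p in P: print(np.round(p,4),np.linalg.norm(p-H).round(4),np.degrees(np.arctan2(*(p-H)[1::-1])).round(1))
for a in tb:
  for b in sb:
    q,e=tri(ray('top',*a),ray('scene',*b))
    if e<.01: print(a,b,q.round(4),e.round(4))
print('hub tri',tri(ray('top',209.2,221.5),ray('scene',265.6,149.8)))
print('plate top centre',plane('top',298,217,.078),'scene depth')
S=np.load('pics/s0.npz');C=cloud('scene',S['d']);m=(S['p'].max(2)<45);m[:225]=0;m[265:]=0;m[:,:205]=0;m[:,235:]=0
q=C[m];q=q[(q[:,2]>.03)&(q[:,2]<.09)];print(len(q),np.median(q,0),np.percentile(q,[3,97],0))
# caps of the columns, top view
p=np.load('pics/t0.npz')['p']
for u,v in[(209.8,192.5),(213.2,252.2)]: print('cap',plane('top',u,v,.178))
# plate long edge direction from corners in top view
m=(p.max(2)<50).astype(np.uint8);m[:,:290]=0;m[:,305:]=0;m[:205]=0;m[230:]=0
r=cv2.minAreaRect(cv2.findNonZero(m));print(r,[plane('top',*c,.078).round(4).tolist() for c in cv2.boxPoints(r)])
c1,c2=plane('top',209.8,192.5,.178),plane('top',213.2,252.2,.178)
d=(c1-c2);print('yaw caps x-axis deg',np.degrees(np.arctan2(d[1],d[0])),'mid',(c1+c2)/2)
e=H-plane('top',298,217,.078);print('yaw from plate-hub',np.degrees(np.arctan2(e[1],e[0]))-90,np.linalg.norm(e[:2]))
E
```

```text
hub from balls [0.55503895 0.101364   0.215     ]
[0.6324 0.0719 0.215 ] 0.0828 -20.8
[0.5838 0.1789 0.215 ] 0.0826 69.7
[0.5264 0.0243 0.215 ] 0.0822 -110.4
[0.4777 0.1304 0.215 ] 0.0826 159.5
(220.7, 189.6) (284.8, 159.5) [0.6333 0.0725 0.2141] 0.0019
(177.1, 210.6) (289.6, 140.4) [0.5855 0.1799 0.2155] 0.0041
(241.2, 232.9) (240.9, 156.9) [0.5275 0.0252 0.2136] 0.0028
hub tri (array([0.55614202, 0.10206955, 0.21040499]), np.float64(0.0012291120788311151))
plate top centre [ 0.56405355 -0.12601492  0.078     ] scene depth
226 [ 0.5690793  -0.13161299  0.05545508] [[ 0.5491015  -0.13405627  0.03103474]
 [ 0.58822931 -0.1273313   0.07734724]]
cap [0.62875209 0.10236832 0.178     ]
cap [0.47937824 0.0964339  0.178     ]
((298.0, 217.0), (14.0, 4.0), 90.0) [[0.5832, -0.1211, 0.078], [0.5829, -0.132, 0.078], [0.545, -0.1309, 0.078], [0.5452, -0.1201, 0.078]]
yaw caps x-axis deg 2.2750862088065773 mid [0.55406516 0.09940111 0.178     ]
yaw from plate-hub 2.2703434110054985 0.22755754984836957
```

>>> {"method": "arm_command", "body": {
  "commands": "0 0 4 0 -1; 0 0 4 0 -1; 0 0 4 0 -1; 2.29 -2.92 0 -0.104 -1; 2.29 -2.92 0 -0.104 -1",
  "squeeze": 30
}}

```text
time_s: 0.52
eef_pos: [0.2212, 0.5418, 0.3528]
tool_rot: [[-0.88, 0.475, 0.002], [0.475, 0.88, 0.003], [0.0, 0.004, -1.0]]
force: [0.3, -0.3, -0.6]
width: 0.298
grasp_force: 0.0
```

>>> {"method": "arm_command", "body": {
  "commands": "2.29 -2.92 0 -0.104 -1; 2.29 -2.92 0 -0.104 -1; 2.29 -2.92 0 -0.104 -1; 2.29 -2.92 0 -0.104 -1; 2.29 -2.92 0 -0.104 -1"
}}

```text
time_s: 0.93
eef_pos: [0.3365, 0.3938, 0.3509]
tool_rot: [[-0.525, 0.851, -0.0], [0.851, 0.525, -0.0], [-0.0, -0.0, -1.0]]
force: [0.5, 0.5, 0.1]
width: 0.002
grasp_force: 0.0
```

>>> {"method": "arm_command", "body": {
  "commands": "2.29 -2.92 0 -0.104 -1; 2.29 -2.92 0 -0.104 -1; 2.29 -2.92 0 -0.104 -1; 2.29 -2.92 0 -0.104 -1; 2.29 -2.92 0 -0.104 -1"
}}

```text
time_s: 1.35
eef_pos: [0.4511, 0.2478, 0.3509]
tool_rot: [[-0.033, 0.999, -0.0], [0.999, 0.033, -0.0], [-0.0, -0.0, -1.0]]
force: [1.0, 0.7, 0.4]
width: 0.001
grasp_force: 0.0
```

>>> {"method": "arm_command", "body": {
  "commands": "1.05 -3.82 0 0 -1; 1.05 -3.82 0 0 -1; 1.05 -3.82 0 0 -1; 1.05 -3.82 0 0 -1; 1.05 -3.82 0 0 -1"
}}

```text
time_s: 1.77
eef_pos: [0.5029, 0.0565, 0.3509]
tool_rot: [[-0.038, 0.999, -0.0], [0.999, 0.038, 0.0], [0.0, -0.0, -1.0]]
force: [1.2, 1.0, 0.0]
width: 0.001
grasp_force: 0.0
```

>>> {"method": "arm_command", "body": {
  "commands": "1.05 -3.82 0 0 -1; 1.05 -3.82 0 0 -1; 1.05 -3.82 0 0 -1; 1.05 -3.82 0 0 -1; 1.05 -3.82 0 0 -1"
}}

```text
time_s: 2.18
eef_pos: [0.5554, -0.1346, 0.3508]
tool_rot: [[-0.038, 0.999, -0.0], [0.999, 0.038, 0.0], [0.0, -0.0, -1.0]]
force: [0.8, 0.6, -0.0]
width: 0.002
grasp_force: 0.0
```

>>> {"method": "arm_command", "body": {
  "commands": "1.05 -3.82 0 0 -1; 0 0 0 0 -1; 0 0 0 0 -1"
}}

```text
time_s: 2.43
eef_pos: [0.5658, -0.1725, 0.3499]
tool_rot: [[-0.035, 0.999, -0.001], [0.999, 0.035, 0.001], [0.001, -0.001, -1.0]]
force: [-0.9, 0.5, -0.1]
width: -0.0
grasp_force: 0.0
```

>>> {"method": "arm_command", "body": {
  "commands": "0 0 -4 0 -1; 0 0 -4 0 -1; 0 0 -4 0 -1; 0 0 -4 0 -1; 0 0 -4 0 -1"
}}

```text
time_s: 2.85
eef_pos: [0.5654, -0.1692, 0.1498]
tool_rot: [[-0.039, 0.999, 0.001], [0.999, 0.039, -0.0], [-0.0, 0.001, -1.0]]
force: [0.7, -1.2, 0.2]
width: 0.002
grasp_force: 0.0
```

>>> {"method": "arm_command", "body": {
  "commands": "0 0 -3 0 -1; 0 0 -3 0 -1; 0 0 -2 0 -1; -0.04 1 0 0 -1; -0.04 1 0 0 -1"
}}

```text
time_s: 3.27
eef_pos: [0.5647, -0.1492, 0.0709]
tool_rot: [[-0.038, 0.999, -0.002], [0.999, 0.038, 0.001], [0.001, -0.002, -1.0]]
force: [-0.2, -0.1, 1.0]
width: 0.001
grasp_force: 0.0
```

>>> {"method": "arm_command", "body": {
  "commands": "-0.02 0.5 0 0 -1; -0.02 0.5 0 0 -1; -0.02 0.5 0 0 -1; -0.02 0.5 0 0 -1; -0.02 0.5 0 0 -1"
}}

```text
time_s: 3.68
eef_pos: [0.5646, -0.1255, 0.0721]
tool_rot: [[-0.038, 0.999, 0.002], [0.999, 0.038, -0.001], [-0.001, 0.002, -1.0]]
force: [-0.4, -3.4, 3.6]
width: -0.0
grasp_force: 1.7
```

>>> {"method": "arm_command", "body": {
  "commands": "-0.02 0.5 0 0 -1; -0.02 0.5 0 0 -1; -0.02 0.5 0 0 -1; -0.02 0.5 0 0 -1; -0.02 0.5 0 0 -1"
}}

```text
time_s: 4.1
eef_pos: [0.5632, -0.1003, 0.0711]
tool_rot: [[-0.038, 0.999, 0.0], [0.999, 0.038, -0.0], [-0.0, 0.0, -1.0]]
force: [1.0, -3.2, 2.4]
width: 0.002
grasp_force: 1.7
```

>>> {"method": "arm_command", "body": {
  "commands": "-0.02 0.5 0 0 -1; -0.02 0.5 0 0 -1; -0.02 0.5 0 0 -1; -0.02 0.5 0 0 -1; -0.01 0.3 0 0 -1"
}}

```text
time_s: 4.52
eef_pos: [0.5621, -0.077, 0.071]
tool_rot: [[-0.038, 0.999, -0.0], [0.999, 0.038, 0.0], [0.0, -0.0, -1.0]]
force: [1.1, -2.6, 2.4]
width: 0.001
grasp_force: 1.6
```

>>> {"method": "arm_command", "body": {
  "commands": "-0.01 0.25 0 0 -1; -0.01 0.25 0 0 -1; -0.01 0.2 0 0 -1"
}}

```text
time_s: 4.77
eef_pos: [0.5619, -0.0705, 0.071]
tool_rot: [[-0.038, 0.999, 0.0], [0.999, 0.038, 0.0], [0.0, 0.0, -1.0]]
force: [2.1, -3.7, 1.4]
width: 0.004
grasp_force: 1.6
```

>>> {"method": "arm_command", "body": {
  "commands": "-0.01 0.2 0 0 -1; -0.01 0.2 0 0 -1"
}}

```text
time_s: 4.93
eef_pos: [0.5617, -0.0667, 0.071]
tool_rot: [[-0.038, 0.999, 0.0], [0.999, 0.038, -0.0], [-0.0, 0.0, -1.0]]
force: [2.7, -3.1, 0.5]
width: 0.004
grasp_force: 1.6
```

>>> {"method": "arm_command", "body": {
  "commands": "0 0.1 0 0 -1; 0 0.1 0 0 -1"
}}

```text
time_s: 5.1
eef_pos: [0.5617, -0.0649, 0.071]
tool_rot: [[-0.038, 0.999, 0.0], [0.999, 0.038, -0.0], [-0.0, 0.0, -1.0]]
force: [1.0, -12.4, 1.5]
width: 0.0
grasp_force: 6.4
```

>>> {"method": "arm_command", "body": {
  "commands": "0 0.07 0 0 -1; 0 0 0 0 -1"
}}

```text
time_s: 5.27
eef_pos: [0.5617, -0.0649, 0.071]
tool_rot: [[-0.038, 0.999, 0.0], [0.999, 0.038, -0.001], [-0.001, 0.0, -1.0]]
force: [0.9, -10.7, 0.3]
width: 0.001
grasp_force: 5.3
```

```bash
python3 - <<'E'
from h import *
s,d=snap('scene','s1');t,_=snap('top','t1')
a=cv2.resize(s[125:260,190:340],None,fx=4,fy=4,interpolation=cv2.INTER_CUBIC)
cv2.imwrite('pics/sc1.png',a[:,:,::-1])
print(env.state()['force'])
C=cloud('scene',d)
for v in range(172,222,1): print(v,s[v,266].tolist(),C[v,266].round(4).tolist())
E
```

```text
[ -0.09720719 -10.41906654   0.73976347]
172 [122, 121, 118] [0.5728, 0.079, 0.1569]
173 [122, 120, 117] [0.573, 0.0786, 0.154]
174 [123, 120, 115] [0.572, 0.0803, 0.1498]
175 [121, 117, 114] [0.5711, 0.0816, 0.1457]
176 [115, 113, 111] [0.5636, 0.0934, 0.1347]
177 [117, 117, 115] [0.5628, 0.0947, 0.1306]
178 [117, 117, 115] [0.5628, 0.0946, 0.1274]
179 [119, 118, 117] [0.5616, 0.0965, 0.1229]
180 [120, 120, 118] [0.5611, 0.0973, 0.119]
181 [117, 117, 115] [0.5597, 0.0996, 0.1142]
182 [122, 121, 118] [0.5619, 0.096, 0.1133]
183 [124, 123, 121] [0.5594, 0.0999, 0.1072]
184 [141, 139, 138] [0.5604, 0.0984, 0.105]
185 [188, 187, 186] [0.5592, 0.1002, 0.1004]
186 [196, 196, 194] [0.561, 0.0974, 0.099]
187 [160, 159, 157] [0.5626, 0.0949, 0.0974]
188 [126, 124, 123] [0.5631, 0.0942, 0.0946]
189 [94, 95, 96] [0.5648, 0.0915, 0.0931]
190 [68, 68, 71] [0.5681, 0.0863, 0.0935]
191 [50, 50, 50] [0.5688, 0.0852, 0.091]
192 [67, 65, 68] [0.5684, 0.0858, 0.0871]
193 [141, 141, 142] [0.5535, 0.1091, 0.0665]
194 [188, 186, 186] [0.5592, 0.1002, 0.0696]
195 [201, 200, 198] [0.5604, 0.0983, 0.0676]
1
[... 461 characters left out ...]
54] [0.574, 0.0769, 0.0458]
207 [140, 139, 135] [0.5751, 0.0752, 0.0436]
208 [117, 116, 112] [0.5737, 0.0774, 0.0384]
209 [119, 118, 116] [0.5733, 0.0779, 0.0344]
210 [130, 130, 128] [0.5754, 0.0747, 0.0335]
211 [186, 187, 187] [0.5761, 0.0736, 0.0309]
212 [209, 210, 208] [0.5795, 0.0683, 0.0317]
213 [214, 216, 213] [0.5813, 0.0654, 0.0306]
214 [195, 197, 195] [0.5817, 0.0648, 0.0275]
215 [152, 153, 151] [0.5837, 0.0617, 0.0266]
216 [166, 166, 163] [0.5823, 0.0638, 0.0212]
217 [204, 203, 199] [0.584, 0.0612, 0.0199]
218 [220, 218, 214] [0.5861, 0.058, 0.0191]
219 [219, 219, 215] [0.5895, 0.0526, 0.0201]
220 [219, 218, 214] [0.5916, 0.0494, 0.0194]
221 [219, 218, 214] [0.5953, 0.0436, 0.0209]
```

View pics/sc1.png

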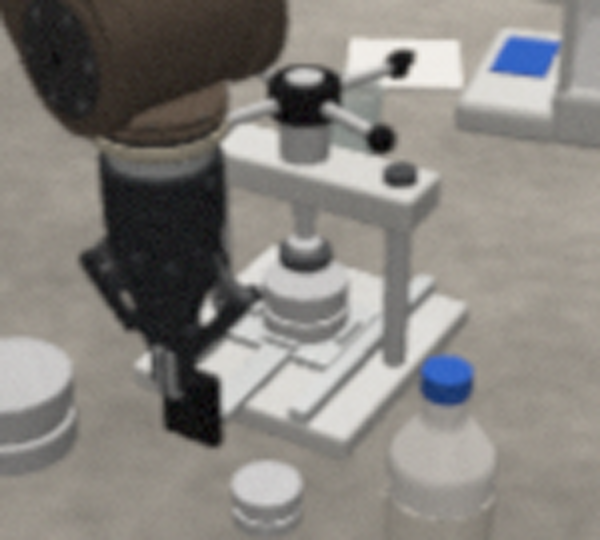

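The carrier is home: the force rose to 12 N with no more travel, and the cell sits upright right under the foot (crop (305,290) below foot (305,253)). The foot's gap is about 16 mm, so I expect touch near a reading of 3 rad. I'm backing off and going to the spoke at world angle 69.5°.

>>> {"method": "arm_command", "body": {
  "commands": "0.08 -2 0 0 -1; 0.08 -2 0 0 -1; 0 0 4 0 -1; 0 0 4 0 -1; 0 0 4 0 -1"
}}

```text
time_s: 5.78
eef_pos: [0.5622, -0.1039, 0.1916]
tool_rot: [[-0.037, 0.999, -0.004], [0.999, 0.037, 0.002], [0.002, -0.003, -1.0]]
force: [-0.2, -0.7, -0.4]
width: 0.002
grasp_force: 0.0
```

>>> {"method": "arm_command", "body": {
  "commands": "0 0 4 0 -1; 0 0 4 0 -1; 0 0 4 0 -1; 0 0 4 0 -1; 0 0 0 0 -1"
}}

```text
time_s: 6.2
eef_pos: [0.5643, -0.104, 0.3585]
tool_rot: [[-0.038, 0.999, 0.01], [0.999, 0.038, -0.002], [-0.003, 0.009, -1.0]]
force: [1.1, -0.3, 0.8]
width: -0.001
grasp_force: 0.0
```

>>> {"method": "arm_command", "body": {
  "commands": "-0.17 2.68 0 0.1175 -1; -0.17 2.68 0 0.1175 -1; -0.17 2.68 0 0.1175 -1; -0.17 2.68 0 0.1175 -1; -0.17 2.68 0 0.1175 -1"
}}

```text
time_s: 6.62
eef_pos: [0.5539, 0.0314, 0.3503]
tool_rot: [[-0.59, 0.807, -0.002], [0.807, 0.59, 0.001], [0.002, -0.001, -1.0]]
force: [-0.0, 0.4, -0.1]
width: 0.003
grasp_force: 0.0
```

>>> {"method": "arm_command", "body": {
  "commands": "-0.17 2.68 0 0.1175 -1; -0.17 2.68 0 0.1175 -1; -0.17 2.68 0 0.1175 -1; -0.17 2.68 0 0.1175 -1; -0.17 2.68 0 0.1175 -1"
}}

```text
time_s: 7.03
eef_pos: [0.5453, 0.1654, 0.3503]
tool_rot: [[-0.939, 0.345, -0.002], [0.345, 0.939, 0.0], [0.002, -0.001, -1.0]]
force: [-0.0, 0.5, 0.2]
width: -0.004
grasp_force: 0.0
```

>>> {"method": "arm_command", "body": {
  "commands": "0 0 0 0 -1; 0 0 0 0 -1"
}}

```text
time_s: 7.2
eef_pos: [0.5455, 0.1652, 0.3502]
tool_rot: [[-0.937, 0.348, -0.002], [0.348, 0.937, -0.0], [0.002, -0.001, -1.0]]
force: [0.3, -0.8, -0.3]
width: 0.001
grasp_force: 0.0
```

```bash
python3 - <<'E'
from h import *
s=env.state();print(s['joint_pos'],s['eef_pos'],s['force'],s['wrist_torque'])
y=np.array(s['tool_rot'])[:,1];print(np.degrees(np.arctan2(y[1],y[0])))
S,d=snap('scene','s2')
def blobs(p,th,x0,y0,x1,y1):
    m=(p.max(2)<th).astype(np.uint8);n,l,st,c=cv2.connectedComponentsWithStats(m,connectivity=4)
    for i in range(1,n):
        if st[i,4]>=12 and x0<c[i,0]<x1 and y0<c[i,1]<y1: print(np.round(c[i],1),st[i])
blobs(S,45,170,120,320,265)
# chord rotation deltas for 5 deg steps: spoke angles 69.5 -> ...
H=np.array([.5555,.1015])
def P(th,r=.054,o=.016):
    t=np.radians(th);return H+r*np.array([np.cos(t),np.sin(t)])+o*np.array([-np.sin(t),np.cos(t)])
print('descend',P(69.5,o=.03))
th=69.5-np.arange(0,96,6);Q=np.array([P(t) for t in th])
for t,q,dq in zip(th,Q[1:],np.diff(Q,axis=0)*100): print(t-6,q.round(4),dq.round(2))
E
```

```text
[ 1.01995864e+01  1.79851182e+01  8.71768187e+01  1.92873707e-02
  7.49497940e+01 -5.94118931e+01] [0.54547813 0.16518548 0.35023159] [ 0.32198356 -0.75484662 -0.32233622] [-0.02910794 -0.03918682 -0.00594187]
69.60649065672224
[289.6 140.4] [288 139   4   5  14]
[265.5 149.9] [258 144  17  13 135]
[240.9 156.8] [239 155   5   5  21]
[284.8 159.5] [282 157   6   6  28]
[237.4 225.6] [231 216  14  20 219]
descend [0.54631103 0.16258652]
63.5 [0.5653 0.157 ] [ 0.59 -0.07]
57.5 [0.571  0.1556] [ 0.57 -0.13]
51.5 [0.5766 0.1537] [ 0.56 -0.19]
45.5 [0.5819 0.1512] [ 0.53 -0.25]
39.5 [0.587  0.1482] [ 0.51 -0.3 ]
33.5 [0.5917 0.1446] [ 0.47 -0.35]
27.5 [0.596  0.1406] [ 0.43 -0.4 ]
21.5 [0.5999 0.1362] [ 0.39 -0.44]
15.5 [0.6033 0.1313] [ 0.34 -0.48]
9.5 [0.6061 0.1262] [ 0.29 -0.52]
3.5 [0.6084 0.1208] [ 0.23 -0.54]
-2.5 [0.6101 0.1151] [ 0.17 -0.56]
-8.5 [0.6113 0.1093] [ 0.11 -0.58]
-14.5 [0.6118 0.1035] [ 0.05 -0.59]
-20.5 [0.6117 0.0976] [-0.01 -0.59]
```

>>> {"method": "arm_command", "body": {
  "commands": "0.08 -0.26 -3.2 0 -1; 0 0 -3.2 0 -1; 0 0 -3.2 0 -1; 0 0 -3.2 0 -1; 0.33 -0.12 0 0 -1"
}}

```text
time_s: 7.67
eef_pos: [0.5478, 0.1588, 0.2176]
tool_rot: [[-0.936, 0.352, -0.01], [0.352, 0.936, -0.001], [0.008, -0.005, -1.0]]
force: [-0.6, -0.5, -0.6]
width: -0.002
grasp_force: 0.0
```

>>> {"method": "arm_command", "body": {
  "commands": "0.33 -0.12 0 0 -1; 0.33 -0.12 0 0 -1; 0.33 -0.12 0 0 -1; 0.59 -0.07 0 -0.105 -1"
}}

```text
time_s: 8.0
eef_pos: [0.5671, 0.1556, 0.225]
tool_rot: [[-0.895, 0.446, 0.003], [0.446, 0.895, 0.001], [-0.002, 0.002, -1.0]]
force: [-0.3, 1.6, 1.4]
width: -0.001
grasp_force: 0.0
```

>>> {"method": "arm_command", "body": {
  "commands": "0.57 -0.13 0 -0.105 -1; 0.56 -0.19 0 -0.105 -1"
}}

```text
time_s: 8.17
eef_pos: [0.5786, 0.1525, 0.225]
tool_rot: [[-0.779, 0.627, 0.003], [0.627, 0.779, 0.0], [-0.002, 0.002, -1.0]]
force: [-0.1, -0.4, -0.0]
width: -0.003
grasp_force: 0.0
```

```bash
python3 - <<'E'
from h import *
s=env.state();print(s['eef_pos'],s['force'],s['wrist_torque'])
S,d=snap('scene','s3');t,_=snap('top','t3')
a=cv2.resize(S[90:225,190:340],None,fx=4,fy=4,interpolation=cv2.INTER_CUBIC)
cv2.imwrite('pics/sc3.png',a[:,:,::-1])
def blobs(p,th,x0,y0,x1,y1):
    m=(p.max(2)<th).astype(np.uint8);n,l,st,c=cv2.connectedComponentsWithStats(m,connectivity=4)
    for i in range(1,n):
        if st[i,4]>=12 and x0<c[i,0]<x1 and y0<c[i,1]<y1: print(np.round(c[i],1),st[i])
blobs(S,45,170,120,320,265)
E
```

```text
[0.5785651  0.15251003 0.22499965] [-0.10691274 -0.35617591 -0.00450572] [-0.02562946 -0.04398039 -0.02756327]
[289.2 140.1] [287 138   5   6  17]
[265.6 149.8] [258 143  17  13 132]
[241.  156.9] [239 155   6   5  23]
[284.8 159.5] [282 157   6   6  28]
[237.5 225.7] [231 216  14  20 217]
```

View pics/sc3.png

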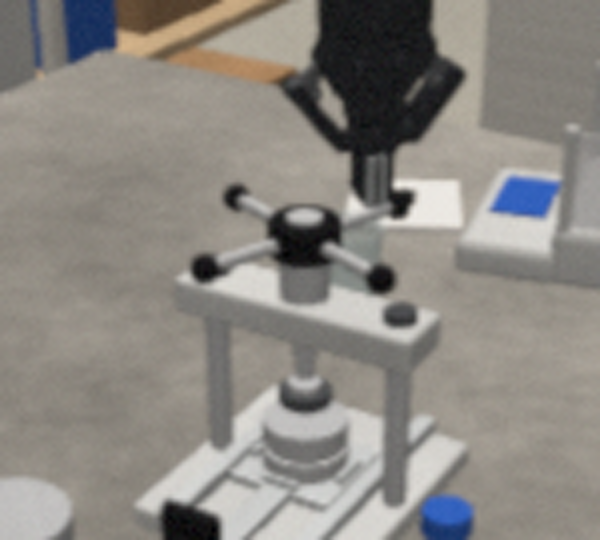

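```bash
python3 - <<'E'
from h import *
f=np.load('pics/s3.npz');C=cloud('scene',f['d']);p=f['p']
for v in range(126,146):
    print(v,[(p[v,u].max(),*C[v,u].round(3)) for u in (281,284,287)])
E
```

```text
126 [(np.uint8(29), np.float64(0.582), np.float64(0.139), np.float64(0.272)), (np.uint8(27), np.float64(0.587), np.float64(0.147), np.float64(0.27)), (np.uint8(31), np.float64(0.594), np.float64(0.152), np.float64(0.27))]
127 [(np.uint8(32), np.float64(0.583), np.float64(0.138), np.float64(0.27)), (np.uint8(24), np.float64(0.588), np.float64(0.145), np.float64(0.269)), (np.uint8(28), np.float64(0.593), np.float64(0.153), np.float64(0.267))]
128 [(np.uint8(35), np.float64(0.583), np.float64(0.138), np.float64(0.267)), (np.uint8(58), np.float64(0.585), np.float64(0.151), np.float64(0.263)), (np.uint8(45), np.float64(0.595), np.float64(0.15), np.float64(0.266))]
129 [(np.uint8(58), np.float64(0.581), np.float64(0.141), np.float64(0.263)), (np.uint8(84), np.float64(0.588), np.float64(0.146), np.float64(0.262)), (np.uint8(55), np.float64(0.591), np.float64(0.157), np.float64(0.259))]
130 [(np.uint8(62), np.float64(0.58), np.float64(0.143), np.float64(0.259)), (np.uint8(78), np.float64(0.59), np.float64(0.143), np.float64(0.261)), (np.uint8(59), np.float64(0.591), np.float64(0.157), np.flo
[... 2679 characters left out ...]
, np.float64(0.217))]
143 [(np.uint8(171), np.float64(0.577), np.float64(0.15), np.float64(0.217)), (np.uint8(129), np.float64(0.585), np.float64(0.153), np.float64(0.218)), (np.uint8(98), np.float64(0.586), np.float64(0.169), np.float64(0.212))]
144 [(np.uint8(130), np.float64(0.579), np.float64(0.146), np.float64(0.216)), (np.uint8(138), np.float64(0.582), np.float64(0.158), np.float64(0.212)), (np.uint8(169), np.float64(0.368), np.float64(0.562), np.float64(0.005))]
145 [(np.uint8(123), np.float64(0.579), np.float64(0.148), np.float64(0.213)), (np.uint8(176), np.float64(0.449), np.float64(0.393), np.float64(0.086)), (np.uint8(222), np.float64(0.377), np.float64(0.545), np.float64(0.009))]
```

The picture shows the finger end at crop (375,203), just above the spoke, with a clear gap. The depth reading puts the tip at z ≈ 0.226 with the TCP at 0.225, so the shut tips end about level with the TCP. The pass went over the spoke without moving the wheel. I'll go back and come in lower, at TCP z ≈ 0.202.

>>> {"method": "arm_command", "body": {
  "commands": "0 0 2 0 -1; -1.08 0.34 0 0.105 -1; -1.08 0.34 0 0.105 -1; -1.08 0.34 0 0.105 -1; 0 0 0 0 -1"
}}

```text
time_s: 8.68
eef_pos: [0.5438, 0.1633, 0.2443]
tool_rot: [[-0.94, 0.342, 0.001], [0.342, 0.94, 0.0], [-0.001, 0.001, -1.0]]
force: [0.9, -0.6, 0.4]
width: 0.003
grasp_force: 0.0
```

>>> {"method": "arm_command", "body": {
  "commands": "0 0 -2.2 0 -1; 0 0 -2.1 0 -1; 0 0 0 0 -1"
}}

```text
time_s: 8.93
eef_pos: [0.5443, 0.1625, 0.1976]
tool_rot: [[-0.936, 0.351, -0.004], [0.351, 0.936, -0.001], [0.003, -0.002, -1.0]]
force: [-0.2, 0.1, -0.6]
width: -0.001
grasp_force: 0.0
```

>>> {"method": "arm_command", "body": {
  "commands": "0.33 -0.12 0 0 -1; 0.33 -0.12 0 0 -1; 0.33 -0.12 0 0 -1; 0.33 -0.12 0 0 -1"
}}

```text
time_s: 9.27
eef_pos: [0.5592, 0.1579, 0.2011]
tool_rot: [[-0.937, 0.35, 0.002], [0.35, 0.937, 0.0], [-0.002, 0.001, -1.0]]
force: [0.2, -0.6, -0.7]
width: 0.001
grasp_force: 0.0
```

>>> {"method": "arm_command", "body": {
  "commands": "0.59 -0.07 0 -0.105 -1; 0.57 -0.13 0 -0.105 -1"
}}

```text
time_s: 9.43
eef_pos: [0.5696, 0.1564, 0.2009]
tool_rot: [[-0.841, 0.542, -0.001], [0.542, 0.841, 0.001], [0.001, 0.0, -1.0]]
force: [-7.0, 4.4, 3.7]
width: -0.001
grasp_force: 4.0
```

>>> {"method": "arm_command", "body": {
  "commands": "0.56 -0.19 0 -0.105 -1; 0.53 -0.25 0 -0.105 -1; 0.51 -0.30 0 -0.105 -1; 0.47 -0.35 0 -0.105 -1; 0.43 -0.40 0 -0.105 -1"
}}

```text
time_s: 9.85
eef_pos: [0.5952, 0.1421, 0.201]
tool_rot: [[-0.455, 0.89, 0.001], [0.89, 0.455, 0.002], [0.001, 0.002, -1.0]]
force: [-3.6, 8.8, 3.5]
width: 0.002
grasp_force: 4.1
```

>>> {"method": "arm_command", "body": {
  "commands": "0.39 -0.44 0 -0.105 -1; 0.34 -0.48 0 -0.105 -1; 0.29 -0.52 0 -0.105 -1; 0.23 -0.54 0 -0.105 -1"
}}

```text
time_s: 10.18
eef_pos: [0.6084, 0.1223, 0.2011]
tool_rot: [[-0.053, 0.999, 0.002], [0.999, 0.053, 0.002], [0.002, 0.002, -1.0]]
force: [0.5, 7.3, 0.9]
width: -0.003
grasp_force: 4.2
```

>>> {"method": "arm_command", "body": {
  "commands": "0.17 -0.56 0 -0.105 -1; 0.11 -0.58 0 -0.105 -1; 0.05 -0.59 0 -0.105 -1; -0.01 -0.59 0 -0.105 -1"
}}

```text
time_s: 10.52
eef_pos: [0.6121, 0.0988, 0.2011]
tool_rot: [[0.359, 0.933, 0.004], [0.933, -0.359, 0.002], [0.003, 0.003, -1.0]]
force: [4.3, 8.5, -0.1]
width: -0.001
grasp_force: 4.2
```

```bash
python3 - <<'E'
from h import *
H=np.array([.5555,.1015])
s=env.state();p=s['eef_pos'][:2];y=np.array(s['tool_rot'])[:,1];print(p,s['eef_pos'][2],np.degrees(np.arctan2(y[1],y[0])))
r=p-H;f=s['force'];print('M',r[0]*f[1]-r[1]*f[0],np.linalg.norm(f[:2]))
t,_=snap('top','t4');snap('scene','s4')
m=(t.max(2)<50).astype(np.uint8);n,l,st,c=cv2.connectedComponentsWithStats(m,connectivity=4)
for i in range(1,n):
    if st[i,4]>=12 and 165<c[i,0]<260 and 170<c[i,1]<285:
        q=plane('top',*c[i],.215)[:2]-H;print(c[i].round(1),st[i,4],np.linalg.norm(q).round(3),np.degrees(np.arctan2(q[1],q[0])).round(1))
E
```

```text
[0.61211349 0.09883666] 0.20111383666241164 -21.042759139639475
M 0.494893708942848 9.541959251002055
[230.4 186.8] 67 0.099 -32.7
[170.8 203.8] 184 0.103 64.0
[230.1 224.5] 78 0.051 -99.3
[211.4 215.1] 42 0.017 -20.6
[241.5 232. ] 34 0.082 -109.1
[168.3 236.3] 12 0.105 108.7
```

>>> {"method": "arm_command", "body": {
  "commands": "0.35 0.94 0 0 -1; 0 0 2.2 0 -1; 0 0 2.2 0 -1; -0.467 0.368 0 0.105 -1; -0.467 0.368 0 0.105 -1"
}}

```text
time_s: 11.03
eef_pos: [0.6054, 0.1155, 0.2457]
tool_rot: [[0.146, 0.989, 0.003], [0.989, -0.146, 0.0], [0.0, 0.003, -1.0]]
force: [-0.6, 0.4, -0.1]
width: -0.003
grasp_force: 0.0
```

>>> {"method": "arm_command", "body": {
  "commands": "-0.467 0.368 0 0.105 -1; -0.467 0.368 0 0.105 -1; -0.467 0.368 0 0.105 -1; -0.467 0.368 0 0.105 -1; -0.467 0.368 0 0.105 -1"
}}

```text
time_s: 11.45
eef_pos: [0.5815, 0.134, 0.2444]
tool_rot: [[-0.37, 0.929, 0.0], [0.929, 0.37, -0.0], [-0.0, 0.0, -1.0]]
force: [1.1, -0.0, 0.8]
width: -0.001
grasp_force: 0.0
```

>>> {"method": "arm_command", "body": {
  "commands": "-0.467 0.368 0 0.105 -1; -0.467 0.368 0 0.105 -1; -0.467 0.368 0 0.105 -1; -0.467 0.368 0 0.105 -1; -0.467 0.368 0 0.105 -1"
}}

```text
time_s: 11.87
eef_pos: [0.5581, 0.1524, 0.2444]
tool_rot: [[-0.786, 0.618, 0.0], [0.618, 0.786, -0.0], [-0.0, 0.0, -1.0]]
force: [-0.3, -0.3, 0.5]
width: 0.002
grasp_force: 0.0
```

>>> {"method": "arm_command", "body": {
  "commands": "-0.467 0.368 0 0.105 -1; -0.467 0.368 0 0.105 -1; -0.467 0.368 0 0.105 -1; 0 0 0 0 -1"
}}

```text
time_s: 12.2
eef_pos: [0.5437, 0.1637, 0.2445]
tool_rot: [[-0.939, 0.345, 0.0], [0.345, 0.939, 0.0], [-0.0, 0.0, -1.0]]
force: [0.0, 0.5, -0.2]
width: 0.003
grasp_force: 0.0
```

```bash
python3 - <<'E'
from h import *
H=np.array([.5555,.1015])
s=env.state();p=s['eef_pos'];y=np.array(s['tool_rot'])[:,1];print(p,np.degrees(np.arctan2(y[1],y[0])),s['force'])
S,d=snap('scene','s5')
C=cloud('scene',d)
m=(S.max(2)<45).astype(np.uint8);n,l,st,c=cv2.connectedComponentsWithStats(m,connectivity=4)
for i in range(1,n):
    if st[i,4]>=12 and 230<c[i,0]<300 and 130<c[i,1]<170:
        q=plane('scene',*c[i],.215)[:2]-H;print(c[i].round(1),st[i,4],np.linalg.norm(q).round(3),np.degrees(np.arctan2(q[1],q[0])).round(1))
for k,f in(('s1',None),('s5',None)):
    pp=np.load(f'pics/{k}.npz')['p'];print(k,[int(pp[v,262:271].max(1).mean()) if 0 else int(pp[v,263:270].max(-1).mean()) for v in range(176,204)])
E
```

```text
[0.54366907 0.16369628 0.24447256] 69.84446634086387 [ 0.0402472   0.49950643 -0.20554784]
[289.6 140.4] 14 0.087 69.1
[265.5 149.9] 132 0.01 -51.0
[240.9 156.9] 22 0.082 -108.0
[284.8 159.5] 28 0.085 -20.6
s1 [116, 118, 120, 125, 127, 126, 127, 134, 158, 188, 184, 143, 112, 90, 66, 54, 77, 155, 192, 201, 200, 200, 197, 176, 137, 118, 117, 116]
s5 [111, 114, 115, 114, 115, 117, 119, 119, 120, 122, 134, 167, 184, 163, 124, 98, 80, 60, 54, 97, 168, 190, 188, 168, 130, 113, 111, 111]
```

```bash
python3 - <<'E'
from h import *
H=np.array([.5555,.1015]);c=env.camera_info('scene');K=np.array(c['camera_matrix']);T=np.array(c['pose'])
def proj(X):
    q=T[:3,:3].T@(np.array(X)-T[:3,3]);return K[0,2]+K[0,0]*q[0]/-q[2],K[1,2]-K[1,1]*q[1]/-q[2]
u=T[:2,3]-H;u/=np.linalg.norm(u)
print('cell front top edge',proj([*(H+.032*u),.07]),'cell bottom',proj([*(H+.032*u),.03]))
for z in(.070,.075,.079,.088): print(z,proj([*(H+.02*u),z]))
E
```

```text
cell front top edge (np.float64(265.19614232554454), np.float64(199.26130174931478)) cell bottom (np.float64(265.2263335977039), np.float64(210.73481161128558))
0.07 (np.float64(265.1902100374606), np.float64(197.00686988980837))
0.075 (np.float64(265.18637143305807), np.float64(195.5480951407208))
0.079 (np.float64(265.1832866124342), np.float64(194.37577886126434))
0.088 (np.float64(265.17630005743035), np.float64(191.72069671319576))
```

>>> {"method": "arm_command", "body": {
  "commands": "0 0 -2.2 0 -1; 0 0 -2.1 0 -1; 0 0 0 0 -1; 0.33 -0.12 0 0 -1; 0.33 -0.12 0 0 -1"
}}

```text
time_s: 12.67
eef_pos: [0.5515, 0.1604, 0.2021]
tool_rot: [[-0.936, 0.351, 0.001], [0.351, 0.936, 0.0], [-0.001, 0.001, -1.0]]
force: [-0.6, 0.5, -0.2]
width: -0.001
grasp_force: 0.0
```

>>> {"method": "arm_command", "body": {
  "commands": "0.33 -0.12 0 0 -1; 0.33 -0.12 0 0 -1; 0.59 -0.07 0 -0.105 -1; 0.57 -0.13 0 -0.105 -1; 0.56 -0.19 0 -0.105 -1"
}}

```text
time_s: 13.08
eef_pos: [0.5743, 0.1548, 0.2019]
tool_rot: [[-0.779, 0.628, -0.001], [0.628, 0.779, 0.001], [0.001, 0.001, -1.0]]
force: [-5.3, 6.7, 3.9]
width: -0.005
grasp_force: 4.1
```

>>> {"method": "arm_command", "body": {
  "commands": "0.53 -0.25 0 -0.105 -1; 0.51 -0.30 0 -0.105 -1"
}}

```text
time_s: 13.25
eef_pos: [0.585, 0.1496, 0.202]
tool_rot: [[-0.631, 0.776, 0.0], [0.776, 0.631, 0.002], [0.001, 0.002, -1.0]]
force: [-3.1, 8.0, 1.9]
width: 0.001
grasp_force: 4.2
```

>>> {"method": "arm_command", "body": {
  "commands": "0.47 -0.35 0 -0.105 -1"
}}

```text
time_s: 13.33
eef_pos: [0.5899, 0.1462, 0.202]
tool_rot: [[-0.546, 0.838, 0.001], [0.838, 0.546, 0.002], [0.001, 0.002, -1.0]]
force: [-2.5, 9.6, 2.2]
width: -0.001
grasp_force: 4.2
```

>>> {"method": "arm_command", "body": {
  "commands": "0.43 -0.40 0 -0.105 -1"
}}

```text
time_s: 13.42
eef_pos: [0.5945, 0.1422, 0.202]
tool_rot: [[-0.455, 0.89, 0.002], [0.89, 0.455, 0.002], [0.001, 0.002, -1.0]]
force: [-1.0, 9.7, 1.0]
width: -0.005
grasp_force: 4.3
```

>>> {"method": "arm_command", "body": {
  "commands": "0.39 -0.44 0 -0.105 -1"
}}

```text
time_s: 13.5
eef_pos: [0.5986, 0.1379, 0.202]
tool_rot: [[-0.359, 0.933, 0.002], [0.933, 0.359, 0.002], [0.002, 0.003, -1.0]]
force: [-0.4, 10.4, 1.5]
width: 0.001
grasp_force: 4.3
```

>>> {"method": "arm_command", "body": {
  "commands": "0.34 -0.48 0 -0.105 -1"
}}

```text
time_s: 13.58
eef_pos: [0.6022, 0.1331, 0.2021]
tool_rot: [[-0.26, 0.966, 0.003], [0.966, 0.26, 0.002], [0.002, 0.003, -1.0]]
force: [1.7, 10.1, 0.5]
width: 0.004
grasp_force: 4.5
```

>>> {"method": "arm_command", "body": {
  "commands": "0.29 -0.52 0 -0.105 -1"
}}

```text
time_s: 13.67
eef_pos: [0.6053, 0.1279, 0.2021]
tool_rot: [[-0.157, 0.988, 0.003], [0.988, 0.157, 0.003], [0.002, 0.003, -1.0]]
force: [1.9, 10.5, 0.6]
width: 0.001
grasp_force: 4.9
```

>>> {"method": "arm_command", "body": {
  "commands": "0.23 -0.54 0 -0.105 -1"
}}

```text
time_s: 13.75
eef_pos: [0.6077, 0.1225, 0.2021]
tool_rot: [[-0.052, 0.999, 0.003], [0.999, 0.052, 0.003], [0.002, 0.004, -1.0]]
force: [3.6, 10.6, -0.7]
width: 0.001
grasp_force: 5.2
```

>>> {"method": "arm_command", "body": {
  "commands": "0.17 -0.56 0 -0.105 -1"
}}

```text
time_s: 13.83
eef_pos: [0.6096, 0.1169, 0.2021]
tool_rot: [[0.052, 0.999, 0.004], [0.999, -0.052, 0.003], [0.003, 0.004, -1.0]]
force: [5.5, 11.1, -0.8]
width: -0.0
grasp_force: 5.6
```

>>> {"method": "arm_command", "body": {
  "commands": "0.11 -0.58 0 -0.105 -1"
}}

```text
time_s: 13.92
eef_pos: [0.6109, 0.1111, 0.2021]
tool_rot: [[0.157, 0.988, 0.005], [0.988, -0.157, 0.003], [0.003, 0.004, -1.0]]
force: [6.6, 10.5, -1.6]
width: 0.002
grasp_force: 6.0
```

>>> {"method": "arm_command", "body": {
  "commands": "0.05 -0.59 0 -0.105 -1"
}}

```text
time_s: 14.0
eef_pos: [0.6116, 0.1052, 0.2021]
tool_rot: [[0.26, 0.966, 0.005], [0.966, -0.26, 0.003], [0.004, 0.004, -1.0]]
force: [7.7, 11.0, -2.1]
width: 0.003
grasp_force: 6.3
```

>>> {"method": "arm_command", "body": {
  "commands": "-0.01 -0.59 0 -0.105 -1"
}}

```text
time_s: 14.08
eef_pos: [0.6117, 0.0993, 0.2021]
tool_rot: [[0.359, 0.933, 0.006], [0.933, -0.359, 0.003], [0.004, 0.004, -1.0]]
force: [8.5, 10.7, -2.3]
width: 0.006
grasp_force: 6.7
```

>>> {"method": "arm_command", "body": {
  "commands": "-0.07 -0.59 0 -0.105 -1"
}}

```text
time_s: 14.17
eef_pos: [0.6111, 0.0933, 0.2022]
tool_rot: [[0.455, 0.89, 0.006], [0.89, -0.455, 0.003], [0.005, 0.004, -1.0]]
force: [9.0, 11.8, -2.7]
width: 0.0
grasp_force: 7.0
```

```bash
python3 - <<'E'
from h import *
S,d=snap('scene','s6')
pp=S;print([int(pp[v,263:270].max(-1).mean()) for v in range(176,204)])
s=env.state();print(s['force'],s['grasp_force'],s['wrist_torque'],s['eef_pos'],s['time_s'])
a=cv2.resize(S[170:215,240:292],None,fx=10,fy=10,interpolation=cv2.INTER_CUBIC)
cv2.imwrite('pics/sc6.png',a[:,:,::-1])
E
```

```text
[113, 115, 116, 116, 116, 117, 116, 117, 120, 122, 121, 123, 132, 146, 169, 139, 111, 89, 68, 53, 70, 146, 183, 171, 133, 116, 113, 114]
[ 7.64625311  7.78529159 -1.98292981] 5.771724879741669 [ 1.41189152 -1.29201863  0.0706558 ] [0.61084299 0.09241697 0.20211616] 14.2167
```

View pics/sc6.png

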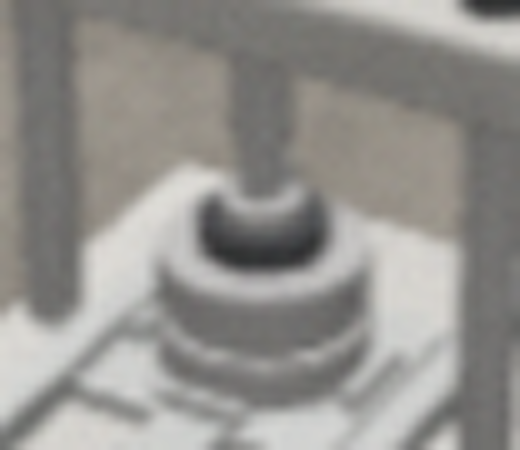

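The foot (crop (262,240)) sits on the cell top. Its lower edge has stopped at row 196.7 while the collar above has come lower, so the spring is compressed. Pad force and edge travel both put the touch near spoke angle +20°, and the spoke is now at −27°, about 47° past. The moment of about 0.76 N m agrees, so I'm letting go and checking.

>>> {"method": "arm_command", "body": {
  "commands": "0.28 0.53 0 0 -1; 0.28 0.53 0 0 -1; 0 0 3 0 -1; 0 0 4 0 -1; 0 0 4 0 -1"
}}

```text
time_s: 14.63
eef_pos: [0.6142, 0.1031, 0.3121]
tool_rot: [[0.449, 0.893, -0.002], [0.893, -0.449, -0.0], [-0.001, -0.002, -1.0]]
force: [0.9, 0.3, -0.4]
width: -0.005
grasp_force: 0.0
```

>>> {"method": "arm_command", "body": {
  "commands": "0 0 4 0 -1; 0 2 2 0 -1; -2 4 0 0 -1; -2 3.5 0 0 -1; -2 3.5 0 0 -1"
}}

```text
time_s: 15.05
eef_pos: [0.555, 0.2313, 0.3716]
tool_rot: [[0.451, 0.893, 0.001], [0.893, -0.451, -0.0], [0.0, 0.001, -1.0]]
force: [0.3, 0.1, -1.1]
width: 0.001
grasp_force: 0.0
```

>>> {"method": "arm_command", "body": {
  "commands": "-2 3.5 0 0 -1; -2 3.5 0 0 -1; 0 3 0 0 -1; 0 0 0 0 -1; 0 0 0 0 -1"
}}

```text
time_s: 15.47
eef_pos: [0.5152, 0.3315, 0.3711]
tool_rot: [[0.447, 0.894, -0.0], [0.894, -0.447, -0.0], [-0.0, 0.0, -1.0]]
force: [-0.4, -0.3, -0.1]
width: -0.005
grasp_force: 0.0
```

```bash
python3 - <<'E'
from h import *
H=np.array([.5555,.1015])
t,_=snap('top','t7');S,_=snap('scene','s7')
m=(t.max(2)<50).astype(np.uint8);n,l,st,c=cv2.connectedComponentsWithStats(m,connectivity=4)
for i in range(1,n):
    if st[i,4]>=12 and 165<c[i,0]<310 and 170<c[i,1]<285:
        q=plane('top',*c[i],.215)[:2]-H;print(c[i].round(1),st[i,4],np.linalg.norm(q).round(3),np.degrees(np.arctan2(q[1],q[0])).round(1))
        if st[i,4]>50: q=plane('top',*c[i],.078)[:2]-H;print('  handle dist',np.linalg.norm(q))
print([int(S[v,263:270].max(-1).mean()) for v in range(176,204)])
s=env.state();print(s['eef_pos'],s['force'])
E
```

```text
[223.3 190.7] 37 0.082 -25.8
[178.5 207.5] 33 0.082 64.2
[209.5 221.5] 211 0.001 -93.4
  handle dist 0.013484220502004962
[269.4 219.3] 54 0.146 -89.2
  handle dist 0.14983277689057045
[240. 236.] 37 0.083 -116.2
[194.9 252.8] 37 0.083 154.4
[108, 108, 111, 113, 111, 112, 111, 111, 114, 118, 116, 118, 126, 138, 158, 133, 105, 85, 65, 51, 66, 140, 175, 163, 128, 111, 108, 109]
[0.51591858 0.32968912 0.37102331] [-0.25838805  0.95116275 -0.36943815]
```

```bash
python3 -c "
from cell import env
print(env.hand_in())"
```

```text
the job is handed in; nothing more can be done
None
```

The carrier is fully home (plate measured 149.8 mm from the wheel's axis against 150 mm expected) and the wheel is turned about 45–50° past my estimate of the foot's touch. The cell is clamped, nothing is being touched, and the job was handed in at about 15.6 s; no verdict was shown.

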